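# Open the safety-capped slide jar and unload its carrier

## Task

Open the slide jar that stands in the bench clamp: its black safety cap lets go only while it is pressed down firmly and turned a quarter turn anticlockwise (seen from above). Set the cap down on the round cork mat, open side down and wholly on the mat, then lift the slide carrier out of the jar by its handle and stand it upright in the square steel dish. Set the carrier down gently, do not drop it, let go of everything, and leave the other things on the bench standing where they are.

Things in the scene. Friction and masses are not known exactly. Their poses are not given: they have to be found in the camera images.
- jar: Grey slide jar, 84 mm diameter, fixed in a round steel bench clamp (120 mm diameter, 12 mm high). Origin: centre of the clamp's underside, on the bench; z up. Inner floor 22 mm above the origin, mouth rim 120 mm above it; mouth 42 mm inside diameter; neck 49 mm outside. Two bayonet flanges on the neck (59 mm over them) hold the cap's two inner lugs.
- jar_mouth (a point): Centre of the jar's mouth, at rim height, 120 mm above the bench, on the jar's axis.
- collar (a joint): Sprung steel ring around the jar's neck that pushes the cap up (m, grows as it is pressed down; 0 free, about 0.0025 with the cap latched, 0.014 bottomed). Spring 900 N/m with preload: about 6 N of push holds the latched cap, about 12 N at 0.0095 where the lugs just clear the 7 mm deep latch teeth, 13.5 N at 0.011. It moves straight down.
- cap: Black ribbed safety cap, 69 mm diameter, 96 mm tall, hollow below, 0.25 kg. Origin: centre of the skirt's lower edge; z up. Flat top disc 72 mm above the origin; on it a finger bar 50 mm long (cap's x), 16 mm thick (y), from 72 to 96 mm above the origin. Latched, the origin is 105 mm above the jar's and x lies within 0.1 rad of the jar's x. Once free it must rise 75 mm to clear the carrier's handle inside it.
- cap_grip (a point): Middle of the cap's finger bar, 84 mm above the cap's origin; axes as the cap's. To free the cap press it 8 to 10 mm below its latched height, keep it pressed while turning it anticlockwise from above (positive about z) by 1.05 to 2.1 rad (about 1.5 is right), then stop pressing and lift straight up. Turned clockwise, or unpressed, it meets a stop.
- carrier: Steel slide carrier with five glass slides, 132 mm tall, standing in the jar under the cap, 0.18 kg. Origin: centre of its underside; z up. Round foot 36 mm diameter; slide frame 28 by 18 mm up to 90 mm; above it a white handle block 26 mm long (carrier's x), 12 mm thick (y), from 99 to 132 mm above the origin. In the jar its top stands 34 mm above the rim. It must be lifted 105 mm to leave the mouth.
- carrier_grip (a point): Middle of the carrier's handle block, 115.5 mm above the carrier's origin; axes as the carrier's.
- mat: Round cork mat, 140 mm diameter, 4 mm thick, fixed to the bench. Origin: centre of its underside. The cap goes here.
- dish: Square open steel dish, 120 by 120 mm outside, walls 4 mm thick and 22 mm high, inner floor 4 mm above the bench, fixed. Origin: centre of its underside; x and y along its sides. The carrier goes here.
- beaker: Bystander: glass beaker, loose; origin at the centre of its underside. Leave it alone. 68 mm diameter, 85 mm tall.
- beaker_big: Bystander: wide glass beaker, loose; origin at the centre of its underside. Leave it alone. 84 mm diameter, 95 mm tall.
- dropper: Bystander: small amber dropper bottle, loose; origin at the centre of its underside. Leave it alone. 38 mm diameter, 100 mm tall.
- reagent: Bystander: closed sample jar with a screw cap, loose; origin at the centre of its underside. Leave it alone. 60 mm diameter, 110 mm tall.
- vials: Bystander: block of small vials, loose; origin at the centre of its underside. Leave it alone. 100 by 60 mm, 60 mm tall.
- tissue_box: Bystander: cardboard box, loose; origin at the centre of its underside. Leave it alone. 55 by 80 mm, 45 mm tall.
Things that resemble listed ones, but are neither listed nor needed, are in the scene too. What is meant by the cap is not blue, and is the smaller of those in its own colour. Of the things shaped like the dish, the steel one is meant.

How it is judged:
By the outcome, as a careful person would: the job done as asked, in the order asked, and still so for the second after the job is handed in, with the robot touching nothing.
It also fails if it takes over 61 s, if anything falls off the work surface, if the arm or the gripper's body presses on something with over 40 N, if the wrist force passes 120 N, or if a joint passes its speed limit or range.

## Robot

A 6-joint arm with a two-finger parallel gripper is mounted at the origin on the work surface. World frame = base frame: x ahead of the robot, y to its left, z up, the work surface at z = 0. Lengths are in m, angles in rad, forces in N, time in s.
With the tool pointing down it reaches from about 0.275 to 0.75 m from the base axis. Payload 10.2 kg.
Tool frame: the origin (TCP) lies on the centre line of the jaws, within the pads' length; the fingertips stand r.nose_length ahead of it and the grasp point (between the pads) lies 5 mm behind it (r.nose_length is the distance from the TCP to the fingertips, in m); z points along the fingers, y is the direction in which the jaws open and shut (so a half turn about z gives the same grasp; the last joint's range is limited). The gripper opens to 85 mm and grips with 20 to 120 N. Pads are 22 mm wide; open, the fingers measure 114 mm over their backs; the gripper's body (76 mm by 85 mm) begins 54 mm behind the grasp point. The pads swing forward as they close: fully open they stand 13 mm farther back than shut.
Start: joints at [0.931, 0.313, 1.498, -0, 1.331, -0.223], TCP at [0.213, 0.48, 0.245] pointing down, gripper open.
Joint ranges: [-2.94, 2.94], [-0.97, 2.17], [0.19, 2.56], [-1.23, 4.37], [0.02, 3.11], [-2.88, 2.88]. Speed limits (rad/s): [2.39, 2.39, 3.01, 3.14, 3.14, 3.14].

## Interface

Orientations are given as a rotation vector (axis times angle).
In Python, from plant import r, imaging gives the robot as it stands. The module is installed in compiled form; this text tells all that it offers.
- The arm moves only by the shell command python3 -m pendant 'ROWS' [FORCE]. ROWS is text: rows parted by semicolons, each of 5 numbers parted by spaces: the closure, from 0 (fully open) to 1 (shut), then the shift along the tool's x, y, z in cm, then the turn about the tool's z in rad. In form: grip tx ty tz roll; .... A call has 1 to 12 rows; each row is the pose to reach, as a shift and turn from the pose commanded when the call began, along the tool's axes at that moment; what a row does not reach only later rows make up. A row lasts 1/12 s, in which the tool goes at most 41.7 mm and 7.16 degrees, less where a joint would pass 70% of its speed; a pose out of reach is approached as far as the arm can. A call with a gripper value outside its range is refused whole. The fingers move at their own pace and stop on an object; FORCE is the grip in N (left out, the last holds). Time passes only in rows, so rows that repeat a pose let the fingers close. It gives the time, the measured TCP pose, the force and the opening at its end, in the units of the state.
- r.observe(): the state, without advancing time (a new reading comes with each control period).
- imaging.snapshot(name): name is "side" or "top" or "wrist"; returns (picture, depth): 480x640x3 uint8, blue, green, red; 480x640 float32, m along the optical axis (not along the pixel's ray), 0 where there is no reading.
- imaging.get_calibration(name): a dict with "vertical_fov" (degrees; the focal length in pixels is half the picture's height over the tangent of half this angle, whatever the lens; pixels are square), "cx", "cy" (the principal point, pixels), "rvec" (rotation vector, rad) and "tvec" (3), from world to camera coordinates, as OpenCV has them. Camera axes: x right, y down, z forward; pixel columns grow to the right and rows downward; lengths in m; the calibration is good to about 2 mm. A picture is of the moment at which its call begins: read the wrist's pose just before it. get_calibration takes no time and is no camera call; for the wrist camera it gives the pose at the moment of the call.
- r.job_done(): hands the job in, once; it reports no verdict.
The state is a dict: "time_s": time; "joint_positions": joint angles; "qvel": joint speeds; "joint_efforts": joint torques, N m; "tool_pos": TCP position; "tcp_rot": TCP orientation; "wrist_force": force on the tool from outside, world axes, zero at the start; "ft_torque": the same for the moment, N m; "gripper_width": opening from 0.0 (shut) to 1.0 (fully open).
Only numpy, scipy, OpenCV 4.12 (cv2) and the standard library are available. Lean on these libraries where they do the work, as an engineer would, in place of code of your own. Each camera call takes 0.05 s, during which the arm holds its last target. There are 200 camera calls.

## Working session

There is one attempt and no reset: what is moved stays moved. The work goes in short steps, Python scripts to look and compute and a shell command to move; the robot and the scene stay as the last step left them, time stands still between calls to the robot, and variables do not carry over. Pictures are saved under pics/ and viewed, about 8 in all and at most 12, crops included, and the job is handed in when it is done.

```bash
mkdir -p pics; cat > h.py <<'E'
from plant import r, imaging
import numpy as np, cv2
def K(name):
    c=imaging.get_calibration(name); f=240/np.tan(np.radians(c['vertical_fov'])/2)
    R=cv2.Rodrigues(np.array(c['rvec'],float))[0]; return f,c['cx'],c['cy'],R,np.array(c['tvec'],float)
def cloud(name,depth,cal=None):
    f,cx,cy,R,t=cal or K(name); v,u=np.mgrid[:480,:640]
    P=np.stack([(u-cx)/f*depth,(v-cy)/f*depth,depth],-1); return (P-t)@R
def ray(name,u,v,z,cal=None):
    f,cx,cy,R,t=cal or K(name); d=np.array([(u-cx)/f,(v-cy)/f,1])@R; o=-t@R
    return o+d*(z-o[2])/d[2]
E
python3 - <<'E'
from h import *
print(r.observe(), r.nose_length)
for n in ['top','side']:
    p,d=imaging.snapshot(n); cv2.imwrite(f'pics/{n}0.png',p); np.savez(f'{n}0.npz',p=p,d=d,)
    print(n,imaging.get_calibration(n))
E
```

```text
{'time_s': 0.0, 'joint_positions': array([ 9.30582699e-01,  3.13459906e-01,  1.49846539e+00, -3.94906264e-05,
        1.33099849e+00, -2.23343263e-01]), 'qvel': array([ 0.00015427, -0.00130166, -0.00141318, -0.00080239,  0.0011954 ,
        0.00164205]), 'joint_efforts': array([-2.80996292e-04, -4.12260675e+01, -2.59748304e+01, -1.59319407e-04,
        4.12747133e-03, -2.44552018e-05]), 'tool_pos': array([0.2124118 , 0.47983627, 0.24471934]), 'tcp_rot': array([-6.49964635e-01, -3.07308733e+00,  1.92392319e-03]), 'wrist_force': array([ 0.29874612, -0.07698861, -0.65959624]), 'ft_torque': array([ 0.00559348, -0.0001053 ,  0.04829725]), 'gripper_width': 1.0007012159088928} 0.014
top {'vertical_fov': 48.60894882770074, 'cx': 320.1589493423778, 'cy': 229.82439232064291, 'rvec': array([ 2.15975198, -2.18082082,  0.05846244]), 'tvec': array([0.0320304 , 0.51932571, 1.0815263 ])}
side {'vertical_fov': 50.4192611231259, 'cx': 321.01413026821945, 'cy': 239.94941168735434, 'rvec': array([ 2.04293184, -0.64100486,  0.32486468]), 'tvec': array([-0.42254154,  0.26121851,  0.8936992 ])}
```

View pics/top0.png

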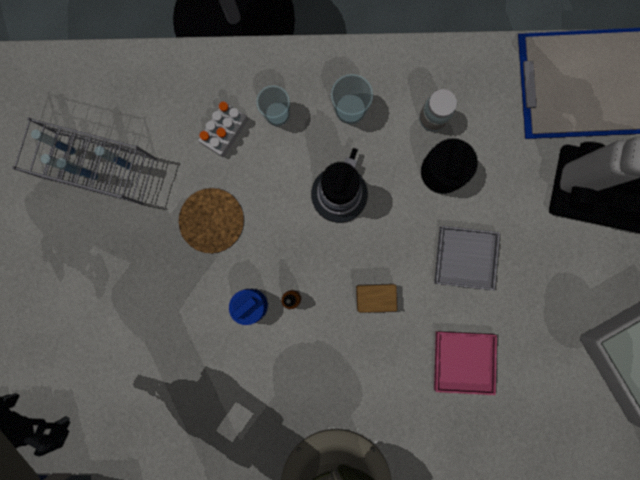

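View pics/side0.png

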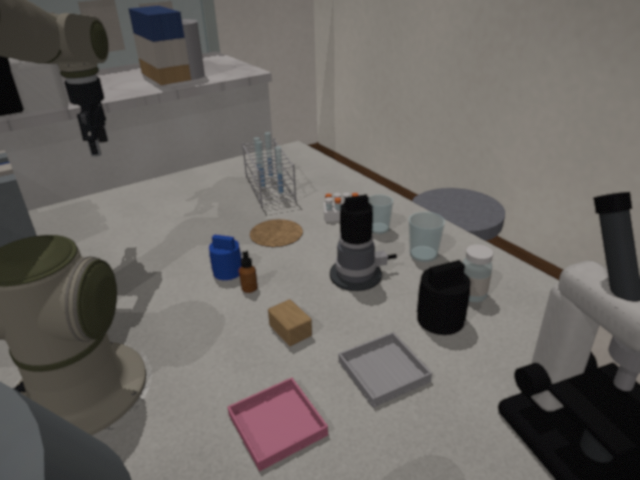

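The top view shows the jar with the black cap at about (340,188), the mat at (211,220), the steel dish at (467,258), and the large black decoy cap at (449,165). The side view confirms the cap is on the jar, at (356,220).

```bash
python3 - <<'E'
from h import *
T=np.load('top0.npz');S=np.load('side0.npz')
ct=cloud('top',T['d']);cs=cloud('side',S['d'])
def fit(P):
    h=cv2.convexHull((P[:,:2]*1000).astype(np.float32)); return cv2.minAreaRect(h),cv2.minEnclosingCircle(h),len(P)
# approx regions
for n,(u,v) in dict(jar=(340,190),mat=(211,220),dish=(467,257)).items(): print(n,ct[v,u],ray('top',u,v,0))
c0=ct[183,341][:2]
for nm,c in(('top',ct),('side',cs)):
    Q=c.reshape(-1,3); Q=Q[np.linalg.norm(Q[:,:2]-c0,axis=1)<.08]
    print(nm,np.histogram(Q[:,2],bins=np.arange(-.01,.22,.01)))
    for lo,hi in((.193,.215),(.17,.183),(.005,.02)):
        B=Q[(Q[:,2]>lo)&(Q[:,2]<hi)]
        if len(B)>5: print(nm,lo,fit(B),np.median(B,0))
hsv=cv2.cvtColor(T['p'],cv2.COLOR_BGR2HSV)
m=cv2.inRange(hsv,(5,80,40),(25,255,255)); 
cs_,_=cv2.findContours(m,0,2); k=max(cs_,key=cv2.contourArea); (u,v),rad=cv2.minEnclosingCircle(k); print('mat px',u,v,rad,ray('top',u,v,.004)); 
# dish: points z>0.012
for nm,c in(('top',ct),('side',cs)):
    c1=ct[257,467][:2];Q=c.reshape(-1,3);Q=Q[(np.abs(Q[:,:2]-c1).max(1)<.085)&(Q[:,2]>.014)&(Q[:,2]<.03)];print('dish',nm,fit(Q))
# everything taller than 30mm (top)
H=((ct[...,2]>.025)&(ct[...,2]<.3)).astype(np.uint8)
n,l,s,ce=cv2.connectedComponentsWithStats(H)
for i in range(1,n):
    if s[i,4]>60:
        P=ct[l==i];print(ce[i].round(),P.min(0).round(3),P.max(0).round(3))
g=cv2.cvtColor(T['p'],cv2.COLOR_BGR2GRAY)
a=cv2.resize(cv2.convertScaleAbs(T['p'][140:235,290:400],alpha=3),None,fx=5,fy=5,interpolation=2)
cv2.imwrite('pics/crop.png',a)
E
```

```text
jar [ 0.57438533 -0.01239115  0.20333075] [ 0.60556189 -0.01540585  0.        ]
mat [0.54431867 0.25869294 0.00320252] [0.54463534 0.25943206 0.        ]
dish [ 0.46091031 -0.27839704  0.00254099] [ 0.46097157 -0.27903337  0.        ]
top (array([ 885, 1072,  630,    0,   20,  184,   36,   21,   57,  177,    6,
         86,   12,   23,   26,   26,   28,   40,  847,   50,   99,  166]), array([-0.01,  0.  ,  0.01,  0.02,  0.03,  0.04,  0.05,  0.06,  0.07,
        0.08,  0.09,  0.1 ,  0.11,  0.12,  0.13,  0.14,  0.15,  0.16,
        0.17,  0.18,  0.19,  0.2 ,  0.21]))
top 0.193 (((596.62890625, -13.654327392578125), (16.030534744262695, 50.433265686035156), 71.12342834472656), ((596.6964111328125, -13.82916259765625), 25.338529586791992), 263) [ 0.59585589 -0.01296707  0.20058891]
top 0.17 (((596.4051513671875, -13.698322296142578), (67.484619140625, 68.5258560180664), 44.58266830444336), ((596.7948608398438, -13.025106430053711), 35.01701736450195), 887) [ 0.59499456 -0.01332288  0.17700716]
top 0.005 (((592.0545043945312, -19.18224334716797), (143.87628173828125, 120.80577087402344), 
[... 1718 characters left out ...]
 127.] [0.681 0.181 0.025] [0.788 0.281 0.066]
[ 80. 157.] [0.58  0.377 0.025] [0.74  0.621 0.159]
[601. 182.] [ 0.512 -0.623  0.025] [ 0.692 -0.449  0.286]
[450. 165.] [ 0.594 -0.28   0.025] [ 0.69  -0.184  0.136]
[341. 186.] [ 0.551 -0.058  0.031] [0.689 0.03  0.205]
[377. 298.] [ 0.352 -0.127  0.026] [ 0.407 -0.046  0.051]
[247. 306.] [0.331 0.137 0.026] [0.401 0.207 0.101]
[291. 299.] [0.361 0.068 0.027] [0.397 0.104 0.101]
[620. 358.] [ 0.127 -0.612  0.025] [ 0.361 -0.499  0.098]
[ 10. 399.] [0.221 0.512 0.243] [0.245 0.529 0.296]
[ 61. 426.] [0.172 0.407 0.244] [0.208 0.441 0.3  ]
[336. 467.] [ 0.022 -0.072  0.025] [0.107 0.073 0.236]
[ 64. 478.] [0.022 0.499 0.025] [0.027 0.594 0.04 ]
```

View pics/crop.png

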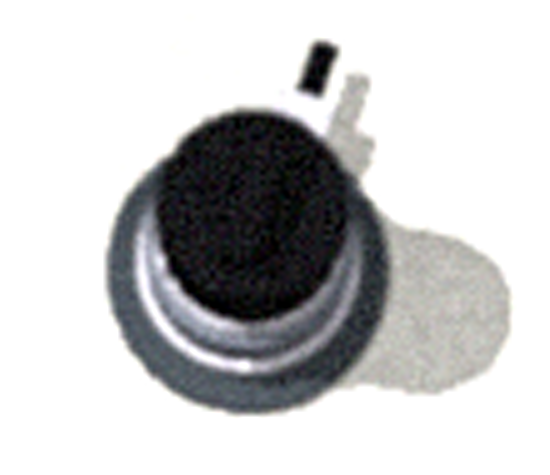

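The crop gives little contrast, but the depth is clear: cap centre (0.5965, -0.0137), bar thickness direction about 72°. Turning from the half-turn-equivalent wrist pose keeps joint 6 well inside its range, so I'm moving in and rolling about 3.04 rad over three calls.

```bash
cat >> h.py <<'E'
def go(x,y,z,yaw=None):
    "print shift in cm (tool axes) and roll to reach world x,y,z with tool y at angle yaw (deg, mod 180)"
    o=r.observe(); R=cv2.Rodrigues(np.array(o['tcp_rot']))[0]; d=R.T@(np.array([x,y,z])-o['tool_pos'])*100
    a=np.degrees(np.arctan2(R[1,1],R[0,1])); s='' if yaw is None else np.radians(-((yaw-a+90)%180-90)).round(3)
    print('t',o['time_s'],'pos',np.round(o['tool_pos'],4),'yaw',a.round(1),'q6',o['joint_positions'][5].round(2),'F',np.round(o['wrist_force'],1),'w',round(o['gripper_width'],3),'-> shift',d.round(2),'roll',s)
E
python3 -m pendant '0 -5 -3 -3 0.12; 0 -9 -6 -3.5 0.24; 0 -14 -8 -3.5 0.36; 0 -18 -10 -3.5 0.48; 0 -22 -12 -3.5 0.6; 0 -26 -14 -3.5 0.72; 0 -30 -16 -3.5 0.84; 0 -34 -18 -3.5 0.96; 0 -38 -20 -3.5 1.08; 0 -42 -22 -3.5 1.2; 0 -46 -25 -3.5 1.32; 0 -46 -25 -3.5 1.5'
python3 -c "from h import *; go(.5965,-.0137,.28,72)"
```

```text
time_s: 1.1
tool_pos: [0.5156, 0.0878, 0.28]
tcp_rot: [-2.525, -1.868, 0.001]
wrist_force: [0.4, 0.9, 0.4]
gripper_width: 0.998
t 1.1 pos [0.5156 0.0878 0.28  ] yaw -17.0 q6 0.24 F [0.4 0.9 0.4] w 0.998 -> shift [-7.340e+00  1.071e+01 -1.000e-02] roll -1.554
```

```bash

python3 -m pendant '0 -2 3 0 0.12; 0 -4 6 0 0.24; 0 -5 8 0 0.36; 0 -7.3 10.7 0 0.48; 0 -7.3 10.7 0 0.6; 0 -7.3 10.7 0 0.72; 0 -7.3 10.7 0 0.84; 0 -7.3 10.7 0 0.96; 0 -7.3 10.7 0 1.08; 0 -7.3 10.7 0 1.2; 0 -7.3 10.7 0 1.32; 0 -7.3 10.7 0 1.44' >/dev/null
python3 -m pendant '0 0 0 0 0.12; 0 0 0 0 0.15;0 0 0 0 0.15'
python3 - <<'E'
from h import *
go(.5965,-.0137,.194,72)
cal=K('wrist');p,d=imaging.snapshot('wrist');c=cloud('wrist',d,cal)
Q=c.reshape(-1,3);Q=Q[(np.hypot(Q[:,0]-.5965,Q[:,1]+.0137)<.06)&(d.reshape(-1)>0)]
for lo,hi in((.193,.21),(.17,.185)):
    B=Q[(Q[:,2]>lo)&(Q[:,2]<hi)];print(lo,len(B),cv2.minAreaRect((B[:,:2]*1000).astype(np.float32)) if len(B) else '',B[:,2].mean() if len(B) else '')
T=np.load('top0.npz');ct=cloud('top',T['d']).reshape(-1,3);B=ct[(np.hypot(ct[:,0]-.5965,ct[:,1]+.0137)<.04)&(ct[:,2]>.195)][:,:2]
w,v=np.linalg.eigh(np.cov(B.T));print('top pca x deg',np.degrees(np.arctan2(v[1,1],v[0,1])),B.mean(0))
cv2.imwrite('pics/w1.png',cv2.convertScaleAbs(p,alpha=1.8))
E
```

```text
time_s: 2.35
tool_pos: [0.5962, -0.0108, 0.2799]
tcp_rot: [-3.104, 0.487, 0.001]
wrist_force: [-0.6, -0.3, -0.4]
gripper_width: 1.001
t 2.35 pos [ 0.5962 -0.0108  0.2799] yaw -107.8 q6 1.67 F [-0.6 -0.3 -0.4] w 1.001 -> shift [0.12 0.26 8.59] roll 0.003
0.193 2318 ((595.8689575195312, -14.071313858032227), (15.856573104858398, 49.61652374267578), 72.55921173095703) 0.20130128216980842
0.17 6712 ((596.0989990234375, -13.94112777709961), (69.06901550292969, 67.7496337890625), 73.36103820800781) 0.17752311813287777
top pca x deg 162.08783543089098 [ 0.59620868 -0.01355091]
```

View pics/w1.png

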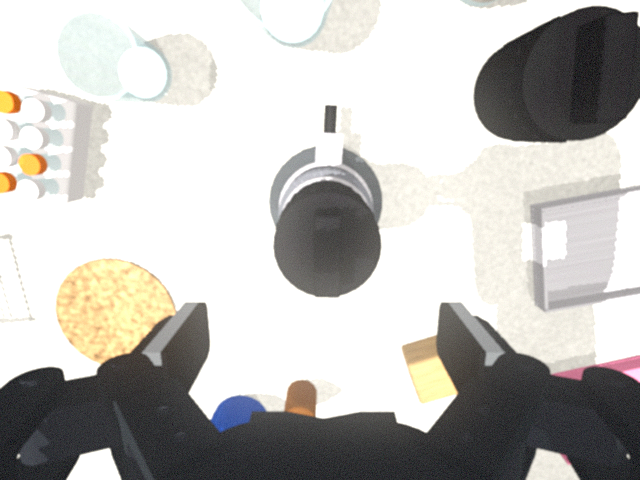

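The wrist view shows the cap at (327,238) centred between the fingers with its bar along the tool's x. The two views agree to about 1 mm. Descending and gripping.

```bash

python3 -m pendant '0 .1 .3 3; 0 .1 .3 6;' 2>&1 | head -3; python3 -m pendant '0 .1 .3 3 0; 0 .1 .3 6 0; 0 .1 .3 8 0; 0 .1 .3 8.6 0; 0 .1 .3 8.6 0; 0.5 .1 .3 8.6 0; 1 .1 .3 8.6 0; 1 .1 .3 8.6 0; 1 .1 .3 8.6 0; 1 .1 .3 8.6 0; 1 .1 .3 8.6 0; 1 .1 .3 8.6 0' 90
python3 -c "from h import *; go(.596,-.014,.185,72)"
```

```text
invalid input
time_s: 3.4
tool_pos: [0.5965, -0.014, 0.1948]
tcp_rot: [-3.104, 0.485, -0.001]
wrist_force: [0.8, 0.5, 3.4]
gripper_width: 0.164
t 3.4 pos [ 0.5965 -0.014   0.1948] yaw -107.8 q6 1.66 F [0.8 0.5 3.4] w 0.164 -> shift [-0.05  0.02  0.98] roll 0.004
```

```bash

python3 -m pendant '1 0 0 .3 0; 1 0 0 .6 0; 1 0 0 .9 0; 1 0 0 .95 0; 1 0 0 .95 0; 1 0 0 .95 0'
python3 -c "from h import *; go(.596,-.014,.1855,72)"
```

```text
time_s: 3.9
tool_pos: [0.5966, -0.014, 0.1861]
tcp_rot: [3.104, -0.485, 0.003]
wrist_force: [-2.0, 0.8, 9.7]
gripper_width: 0.164
t 3.9 pos [ 0.5966 -0.014   0.1861] yaw -107.8 q6 1.66 F [-2.   0.8  9.7] w 0.164 -> shift [-0.06  0.02  0.06] roll 0.004
```

Pressed 8.7 mm at 9.7 N, which fits the spring less the cap's weight. Now the quarter turn (anticlockwise is negative roll).

```bash

python3 -m pendant '1 0 0 0.03 -0.12; 1 0 0 0.03 -0.24; 1 0 0 0.03 -0.36; 1 0 0 0.03 -0.48; 1 0 0 0.03 -0.6; 1 0 0 0.03 -0.72'
python3 -c "from h import *; go(.5965,-.014,.1855,72)"
python3 -m pendant '1 0 0 0 -0.12; 1 0 0 0 -0.24; 1 0 0 0 -0.36; 1 0 0 0 -0.48; 1 0 0 0 -0.6; 1 0 0 0 -0.72; 1 0 0 0 -0.8; 1 0 0 0 -0.8'
python3 -c "from h import *; go(.5965,-.014,.1855,72);print(r.observe()['ft_torque'])"
```

```text
time_s: 4.4
tool_pos: [0.5972, -0.0143, 0.1861]
tcp_rot: [3.073, 0.647, 0.005]
wrist_force: [0.4, 0.0, 9.9]
gripper_width: 0.162
t 4.4 pos [ 0.5972 -0.0143  0.1861] yaw -66.2 q6 0.94 F [0.4 0.  9.9] w 0.162 -> shift [-0.05 -0.05  0.06] roll 0.729
time_s: 5.07
tool_pos: [0.5972, -0.0142, 0.1861]
tcp_rot: [2.578, 1.79, 0.004]
wrist_force: [0.3, 0.6, 9.5]
gripper_width: 0.163
t 5.0667 pos [ 0.5972 -0.0142  0.1861] yaw -20.4 q6 0.14 F [0.3 0.6 9.5] w 0.163 -> shift [-0.   -0.08  0.06] roll 1.528
[0.09616435 0.0638659  0.06707852]
```

Turned 1.52 rad at full depth. Now stop pressing, then lift slowly while watching the force.

```bash

python3 -m pendant '1 0 0 -.5 0; 1 0 0 -1 0; 1 0 0 -1.5 0; 1 0 0 -2 0; 1 0 0 -2.5 0; 1 0 0 -2.5 0'
python3 -c "from h import *; go(.597,-.014,.3)"
```

```text
time_s: 5.57
tool_pos: [0.5964, -0.0141, 0.2101]
tcp_rot: [2.584, 1.786, 0.0]
wrist_force: [0.8, 0.2, -2.6]
gripper_width: 0.168
t 5.5667 pos [ 0.5964 -0.0141  0.2101] yaw -20.7 q6 0.14 F [ 0.8  0.2 -2.6] w 0.168 -> shift [ 0.03  0.06 -8.99] roll
```

The load is now just the cap's weight (-2.6 N), so it is free. Lift 10 cm more.

```bash

python3 -m pendant '1 0 0 -2 0; 1 0 0 -4 0; 1 0 0 -6 0; 1 0 0 -8 0; 1 0 0 -10 0; 1 0 0 -10 0; 1 0 0 -10 0'
python3 - <<'E'
from h import *
go(.544,.259,.31)
p,d=imaging.snapshot('side');cv2.imwrite('pics/s1.png',cv2.convertScaleAbs(p[60:400,150:500],alpha=1.5))
E
```

```text
time_s: 6.15
tool_pos: [0.5964, -0.0141, 0.3092]
tcp_rot: [2.584, 1.786, 0.0]
wrist_force: [-0.5, 0.1, -3.8]
gripper_width: 0.164
t 6.15 pos [ 0.5964 -0.0141  0.3092] yaw -20.7 q6 0.14 F [-0.5  0.1 -3.8] w 0.164 -> shift [ 23.7  -14.55  -0.09] roll
```

View pics/s1.png

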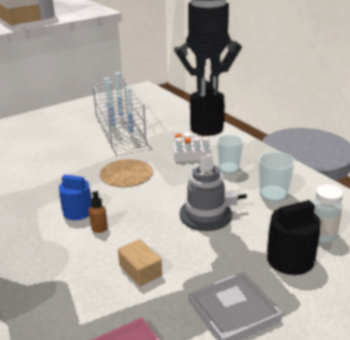

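The side crop shows the cap hanging in the gripper at (207,112) and the white carrier handle exposed at (206,163). Moving over the mat and setting the cap down.

```bash

python3 -m pendant '1 3 -2 0 0; 1 6 -4 0 0; 1 9 -6 0 0; 1 12 -8 0 0; 1 15 -9.5 0 0; 1 18 -11 0 0; 1 21 -13 0 0; 1 23.7 -14.5 0 0; 1 23.7 -14.5 0 0;1 23.7 -14.5 4 0; 1 23.7 -14.5 8 0; 1 23.7 -14.5 12 0'
python3 -m pendant '1 0 0 3 0; 1 0 0 5 0; 1 0 0 7 0; 1 0 0 8 0; 1 0 0 8.5 0; 1 0 0 8.9 0; 1 0 0 8.9 0; 1 0 0 8.9 0'
python3 -c "from h import *; go(.544,.259,.0938)"
```

```text
time_s: 7.2
tool_pos: [0.5434, 0.2586, 0.1863]
tcp_rot: [-2.583, -1.787, 0.003]
wrist_force: [0.5, 0.1, -2.3]
gripper_width: 0.163
time_s: 7.87
tool_pos: [0.5448, 0.259, 0.1012]
tcp_rot: [2.584, 1.786, 0.002]
wrist_force: [0.1, 0.8, -1.8]
gripper_width: 0.166
t 7.8667 pos [0.5448 0.259  0.1012] yaw -20.7 q6 0.61 F [ 0.1  0.8 -1.8] w 0.166 -> shift [-0.02 -0.07  0.74] roll
```

```bash

python3 -m pendant '1 0 0 .2 0; 1 0 0 .4 0; 1 0 0 .5 0; 1 0 0 .6 0; 1 0 0 .7 0; 1 0 0 .75 0; 1 0 0 .75 0'
python3 -m pendant '1 0 0 0.05 0; 1 0 0 0.1 0; 1 0 0 0.1 0'
```

```text
time_s: 8.45
tool_pos: [0.5445, 0.259, 0.0941]
tcp_rot: [2.584, 1.787, 0.001]
wrist_force: [-3.7, -0.6, 5.0]
gripper_width: 0.164
time_s: 8.7
tool_pos: [0.5446, 0.259, 0.0941]
tcp_rot: [2.584, 1.787, 0.002]
wrist_force: [-6.3, -3.0, 13.4]
gripper_width: 0.161
```

Contact on the mat. Releasing, rising, and going back over the jar for the carrier.

```bash

python3 -m pendant '1 0 0 -.1 0; 0.7 0 0 -.1 0; 0.3 0 0 -.1 0; 0 0 0 -.1 0; 0 0 0 -.1 0; 0 0 0 -.1 0; 0 0 0 -2 0; 0 0 0 -6 0; 0 0 0 -10 0; 0 0 0 -14 0; 0 0 0 -17 0; 0 0 0 -17 0'
python3 - <<'E'
from h import *
go(.565,-.008,.27)
ct_=[]
for n in('top','side'):
    p,d=imaging.snapshot(n); c=cloud(n,d).reshape(-1,3)
    print(n)
    for nm,(x,y),R,lo,hi in(('cap',(.544,.259),.06,.07,.082),('bar',(.544,.259),.06,.094,.11),('handle',(.596,-.014),.028,.14,.165)):
        B=c[(np.hypot(c[:,0]-x,c[:,1]-y)<R)&(c[:,2]>lo)&(c[:,2]<hi)]
        if len(B)>4: print(nm,len(B),B.mean(0).round(4),cv2.minAreaRect((B[:,:2]*1000).astype(np.float32)))
E
```

```text
time_s: 9.7
tool_pos: [0.546, 0.2594, 0.269]
tcp_rot: [2.581, 1.784, 0.017]
wrist_force: [-0.2, 0.4, 0.5]
gripper_width: 0.995
t 9.7 pos [0.546  0.2594 0.269 ] yaw -20.7 q6 0.61 F [-0.2  0.4  0.5] w 0.995 -> shift [-24.35  11.22  -0.15] roll 
top
cap 727 [0.5437 0.2568 0.0758] ((544.4398803710938, 258.17950439453125), (69.16039276123047, 67.32899475097656), 63.121673583984375)
bar 213 [0.5444 0.2582 0.0997] ((544.6318969726562, 258.79840087890625), (51.149810791015625, 15.904237747192383), 69.00821685791016)
handle 105 [ 0.596  -0.0133  0.1529] ((597.1800537109375, -13.364447593688965), (11.13554859161377, 26.689409255981445), 89.47966003417969)
side
cap 281 [0.5394 0.2502 0.0769] ((543.0897827148438, 256.6528625488281), (68.2276840209961, 68.11634826660156), 69.36372375488281)
bar 76 [0.5412 0.2527 0.1004] ((543.7107543945312, 258.3504943847656), (54.56951904296875, 16.14309310913086), 69.47023010253906)
handle 109 [ 0.5941 -0.0167  0.1498] ((595.8104858398438, -14.824966430664062), (13.258584976196289, 27.94956398010254), 88.71475982666016)
```

The cap stands flat and centred on the mat (0.5445, 0.2585). The handle is at (0.596, -0.014), thin direction about 89°. Moving above it and turning +1.22.

```bash

python3 -m pendant '0 -3 1.5 0 0.12; 0 -6 3 0 0.24; 0 -9 5 0 0.36; 0 -12 6.5 0 0.48; 0 -15 8 0 0.6; 0 -18 9.5 0 0.72; 0 -21 11 0 0.84; 0 -24 13 0 0.96; 0 -24.3 14 0 1.08; 0 -24.3 14 0 1.2; 0 -24.3 14 0 1.22; 0 -24.3 14 0 1.22'
python3 - <<'E'
from h import *
go(.596,-.014,.142,89)
cal=K('wrist');p,d=imaging.snapshot('wrist');c=cloud('wrist',d,cal).reshape(-1,3)
B=c[(np.hypot(c[:,0]-.596,c[:,1]+.014)<.04)&(c[:,2]>.145)&(c[:,2]<.17)];print(len(B),B.mean(0),cv2.minAreaRect((B[:,:2]*1000).astype(np.float32)))
E
```

```text
time_s: 10.8
tool_pos: [0.5891, -0.0177, 0.2605]
tcp_rot: [-3.141, 0.013, 0.004]
wrist_force: [0.5, 0.1, -0.7]
gripper_width: 1.003
t 10.8 pos [ 0.5891 -0.0177  0.2605] yaw -90.5 q6 1.35 F [ 0.5  0.1 -0.7] w 1.003 -> shift [ 0.71 -0.37 11.84] roll 0.009
769 [ 0.59682053 -0.01363386  0.1541474 ] ((595.8157348632812, -13.541095733642578), (11.982481002807617, 26.05251121520996), 87.34807586669922)
```

```bash

python3 -m pendant '0 .7 -.4 3 0.02; 0 .7 -.4 6 0.02; 0 .7 -.4 9 0.02; 0 .7 -.4 11 0.02; 0 .7 -.4 11.8 0.02; 0 .7 -.4 11.8 0.02; 0 .7 -.4 11.8 0.02'
python3 -m pendant '.5 0 0 0 0; 1 0 0 0 0; 1 0 0 0 0; 1 0 0 0 0; 1 0 0 0 0; 1 0 0 0 0; 1 0 0 0 0' 50
python3 -c "from h import *; go(.596,-.0137,.142,88)"
```

```text
time_s: 11.43
tool_pos: [0.5969, -0.0137, 0.1448]
tcp_rot: [3.141, -0.045, 0.001]
wrist_force: [-0.4, 0.3, 0.9]
gripper_width: 1.003
time_s: 12.02
tool_pos: [0.5968, -0.0139, 0.1443]
tcp_rot: [3.141, -0.047, 0.001]
wrist_force: [-0.4, 0.2, 2.0]
gripper_width: 0.132
t 12.0167 pos [ 0.5968 -0.0139  0.1443] yaw -91.7 q6 1.38 F [-0.4  0.2  2. ] w 0.132 -> shift [-0.08 -0.02  0.23] roll 0.005
```

Gripped (carrier base is 0.1223 below the TCP). Lifting straight up, slowly at first.

```bash

python3 -m pendant '1 0 0 -.5 0; 1 0 0 -1.5 0; 1 0 0 -3 0; 1 0 0 -4.5 0; 1 0 0 -6 0; 1 0 0 -7.5 0; 1 0 0 -9 0; 1 0 0 -10.5 0; 1 0 0 -12 0; 1 0 0 -13.5 0; 1 0 0 -14 0; 1 0 0 -14 0'
python3 - <<'E'
from h import *
p,d=imaging.snapshot('side');cv2.imwrite('pics/s2.png',cv2.convertScaleAbs(p[40:440,150:550],alpha=1.5))
go(.460,-.275,.285,85)
E
```

```text
time_s: 13.02
tool_pos: [0.5969, -0.014, 0.2856]
tcp_rot: [3.141, -0.047, 0.004]
wrist_force: [-0.1, 0.3, -2.0]
gripper_width: 0.13
t 13.0667 pos [ 0.5966 -0.0139  0.2842] yaw -91.7 q6 1.38 F [-0.3  0.  -2.1] w 0.13 -> shift [-12.86  26.51  -0.08] roll 0.057
```

View pics/s2.png

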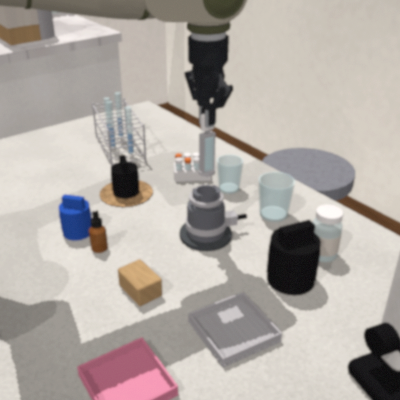

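The carrier is clear of the jar, hanging upright at (207,145) in the crop, and the cap stands on the mat at (125,180). Moving over the dish.

```bash

python3 -m pendant '1 -1 2 0 0; 1 -2.2 4.6 0 0; 1 -3.6 7.5 0 0; 1 -5 10.4 0 0; 1 -6.4 13.3 0 0; 1 -7.8 16.2 0 0; 1 -9.3 19.1 0 0; 1 -10.7 22 0 0; 1 -12 24.5 0 0; 1 -12.9 26.5 0 0; 1 -12.9 26.5 0 0; 1 -12.9 26.5 0 0'
python3 -m pendant '1 0 0 2 0; 1 0 0 5 0; 1 0 0 8 0; 1 0 0 10.5 0; 1 0 0 12.5 0; 1 0 0 13.5 0; 1 0 0 14 0; 1 0 0 14 0; 1 0 0 14 0'
python3 -c "from h import *; go(.460,-.275,.1263)"
```

```text
time_s: 14.07
tool_pos: [0.4591, -0.2753, 0.283]
tcp_rot: [-3.14, 0.05, 0.002]
wrist_force: [-0.4, 0.7, -1.6]
gripper_width: 0.126
time_s: 14.82
tool_pos: [0.4602, -0.2749, 0.1449]
tcp_rot: [3.14, -0.047, 0.002]
wrist_force: [0.4, -0.1, -1.9]
gripper_width: 0.13
t 14.8167 pos [ 0.4602 -0.2749  0.1449] yaw -91.7 q6 0.84 F [ 0.4 -0.1 -1.9] w 0.13 -> shift [-0.02  0.01  1.86] roll
```

```bash

python3 -m pendant '1 0 0 .4 0; 1 0 0 .8 0; 1 0 0 1.1 0; 1 0 0 1.4 0; 1 0 0 1.5 0; 1 0 0 1.6 0; 1 0 0 1.6 0; 1 0 0 1.6 0'
python3 -m pendant '1 0 0 .1 0; 1 0 0 .15 0; 1 0 0 .2 0; 1 0 0 .25 0; 1 0 0 .25 0'
python3 -c "from h import *; go(.460,-.275,.1263)"
```

```text
time_s: 15.48
tool_pos: [0.4597, -0.275, 0.128]
tcp_rot: [3.141, -0.048, 0.0]
wrist_force: [-0.0, -0.3, -1.0]
gripper_width: 0.13
time_s: 15.9
tool_pos: [0.4598, -0.2751, 0.1262]
tcp_rot: [3.141, -0.047, 0.001]
wrist_force: [-0.7, 1.2, 5.4]
gripper_width: 0.131
t 15.9 pos [ 0.4598 -0.2751  0.1262] yaw -91.7 q6 0.84 F [-0.7  1.2  5.4] w 0.131 -> shift [ 0.02 -0.01 -0.01] roll
```

Gentle contact at the expected height. Opening slowly, then rising.

```bash

python3 -m pendant '.9 0 0 0 0; .8 0 0 0 0; .7 0 0 0 0; .5 0 0 0 0; .3 0 0 0 0; 0 0 0 0 0; 0 0 0 0 0; 0 0 0 0 0; 0 0 0 -2 0; 0 0 0 -5 0; 0 0 0 -9 0; 0 0 0 -12 0' 20
python3 -m pendant '0 0 0 -2 0; 0 0 0 -4 0; 0 -4 0 -4 0; 0 -8 0 -4 0;0 -12 0 -4 0; 0 -12 0 -4 0; 0 -12 0 -4 0; 0 -12 0 -4 0'
python3 - <<'E'
from h import *
C=[]
for n in('top','side'):
    p,d=imaging.snapshot(n); c=cloud(n,d); C.append((p,c)); c=c.reshape(-1,3)
    for nm,(x,y),R,lo,hi in(('bar',(.544,.259),.06,.094,.11),('handle',(.46,-.275),.05,.125,.15)):
        B=c[(np.hypot(c[:,0]-x,c[:,1]-y)<R)&(c[:,2]>lo)&(c[:,2]<hi)]
        if len(B)>4: print(n,nm,len(B),B.mean(0).round(4),cv2.minAreaRect((B[:,:2]*1000).astype(np.float32)))
ct=C[0][1];c0=cloud('top',np.load('top0.npz')['d'])
for nm,(u,v) in dict(beaker=(273,102),big=(352,94),reagent=(439,109),vials=(222,127),decoy=(450,165),box=(377,298),blue=(247,306),dropper=(291,299)).items():
    s=np.s_[v-30:v+30,u-22:u+22]; o=[]
    for c in(c0,ct):
        q=c[s].reshape(-1,3);q=q[(q[:,2]>.03)&(q[:,2]<.14)];o.append(q.mean(0))
    print(nm,((o[1]-o[0])*1000).round(1))
print(r.observe()['tool_pos'],r.observe()['wrist_force'])
cv2.imwrite('pics/s3.png',cv2.convertScaleAbs(C[1][0],alpha=1.5))
E
```

```text
time_s: 16.9
tool_pos: [0.4597, -0.275, 0.2482]
tcp_rot: [3.14, -0.047, 0.002]
wrist_force: [0.8, 0.0, 1.3]
gripper_width: 1.0
time_s: 17.57
tool_pos: [0.3401, -0.2716, 0.2858]
tcp_rot: [3.141, -0.048, 0.001]
wrist_force: [-0.6, 0.4, 0.1]
gripper_width: 1.001
top bar 215 [0.5443 0.2579 0.0999] ((544.5391235351562, 258.62701416015625), (50.49538040161133, 15.867602348327637), 68.93048858642578)
top handle 111 [ 0.4603 -0.2737  0.1347] ((460.2718811035156, -274.3143615722656), (12.687945365905762, 24.23332977294922), 88.11009979248047)
side bar 73 [0.5406 0.2519 0.1011] ((542.5220947265625, 255.25001525878906), (53.448890686035156, 15.443950653076172), 69.83050537109375)
side handle 161 [ 0.4575 -0.2773  0.134 ] ((459.3533935546875, -275.9186706542969), (14.511351585388184, 27.03887939453125), 89.7314224243164)
beaker [-0.   0.1  0.1]
big [ 0.1  0.1 -0.5]
reagent [-0.1 -0.  -0.4]
vials [-0.2  0.1 -0.6]
decoy [0.  0.1 0. ]
box [ 0.  -0.1  0.1]
blue [-0.   0.   0.1]
dropper [-0.   0.   0.3]
[ 0.34050773 -0.27141109  0.28544504] [0.11531948 0.29373174 0.52316701]
```

View pics/s3.png

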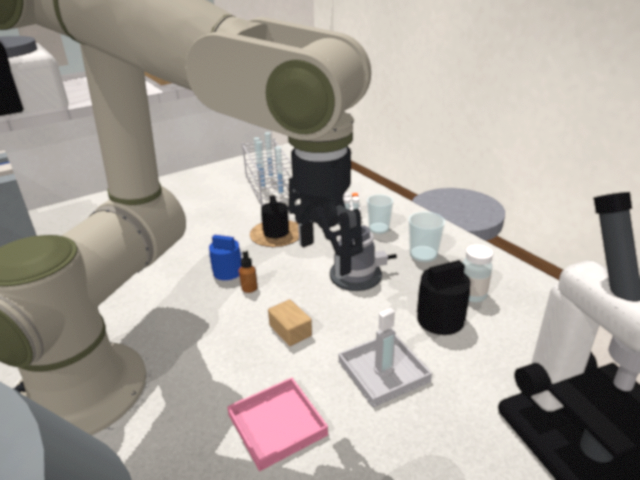

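The carrier stands upright in the steel dish at (386,340), and the cap is on the mat at (275,218). The gripper is clear of everything.

```bash
python3 -c "from plant import r; print(r.job_done())"
```

```text
the job is handed in; nothing more can be done
None
```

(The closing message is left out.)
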